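# Lay out the pen-turning kit

### The job

Set out the kit for the next pen in the wooden tray: lay the drill chuck, the drive centre, the longest of the three square blanks and the shortest one each flat and lengthwise in the compartment cut to its size (chuck in the long wide one, longest blank in the long narrow one, drive centre in the middle-length one, shortest blank in the short one). Leave the middle-length blank and the hex key where they lie.

Things in the scene. Friction and masses are not known exactly. Their poses are not given: they have to be found in the camera images.
- chuck_mid (a point): Grey steel drill chuck lying on the bench, 125 mm long over all and 43 mm at its thickest, 0.5 to 0.8 kg. Point at the middle of its length, 21 mm above its underside; own y along its length, own z up. The fat round body, slightly barrel-shaped, runs from 1 to 54 mm along +y (36 mm thick at 9 mm, 43 mm at 34 mm) and is where to grip, at about half height; the balance point is 15 mm along +y; a taper shank 18 mm thick runs to 62 mm along -y.
- centre_mid (a point): Grey steel drive centre, a plain round rod-like taper lying on the bench, 85 mm long, 23 mm across at the thickest. Point at its centre, half-way up (11 mm); own y along its length.
- long_blank_mid (a point): Plain square wooden turning blank lying flat: the longest of the three blanks, reddish-brown wood, 128 mm long, 19 mm wide, 20 mm high. Point at its centre, half-way up; own y along its length, own z up.
- short_blank_mid (a point): Plain square wooden turning blank lying flat: the shortest of the three blanks, dark brown wood with a drilled end, 63 mm long, 19 mm wide, 19 mm high. Point at its centre, half-way up; own y along its length, own z up.
- mid_blank_mid (a point): Plain square wooden turning blank lying flat: the middle-length one, pale tan wood, 110 mm long, 18 mm wide, 18 mm high; not part of the kit, stays where it lies. Point at its centre, half-way up; own y along its length, own z up. (At the left edge an upright panel, top at 0.26 m, reaches in to y = 0.29 at x = 0.57.)
- hexkey_mid (a point): Dark steel L-shaped hex key lying flat, 88 mm by 32 mm, 6 mm thick; not part of the kit, stays where it lies. Point at the centre of its outline, half-way up; own y along the long arm. (Round about: the lathe behind has a 40 mm high plinth from x = 0.695 on, and its tool-rest arm juts out to x = 0.67 at y = -0.05, 0.12 to 0.15 m up.)
- bay_chuck: Shallow brown wooden compartment, one of four fixed side by side (70 mm apart) on the low plywood kit tray; the long and wide one, for the drill chuck: inside 61 mm wide (own x) by 143 mm long (own y). Origin: centre of its underside (6 mm above the bench); its floor is 3 mm above the origin and its rim, 3 mm thick, stands only 5 mm above that floor. The compartments stand in any order; the tray is fixed, and its own 11 mm rim stays below theirs.
- bay_centre: Shallow brown wooden compartment, one of four fixed side by side (70 mm apart) on the low plywood kit tray; the narrow one of middle length, for the drive centre: inside 41 mm wide (own x) by 103 mm long (own y). Origin: centre of its underside (6 mm above the bench); its floor is 3 mm above the origin and its rim, 3 mm thick, stands only 5 mm above that floor. The compartments stand in any order; the tray is fixed, and its own 11 mm rim stays below theirs.
- bay_long: Shallow brown wooden compartment, one of four fixed side by side (70 mm apart) on the low plywood kit tray; the long narrow one, for the longest blank: inside 38 mm wide (own x) by 146 mm long (own y). Origin: centre of its underside (6 mm above the bench); its floor is 3 mm above the origin and its rim, 3 mm thick, stands only 5 mm above that floor. The compartments stand in any order; the tray is fixed, and its own 11 mm rim stays below theirs.
- bay_short: Shallow brown wooden compartment, one of four fixed side by side (70 mm apart) on the low plywood kit tray; the short narrow one, for the shortest blank: inside 38 mm wide (own x) by 81 mm long (own y). Origin: centre of its underside (6 mm above the bench); its floor is 3 mm above the origin and its rim, 3 mm thick, stands only 5 mm above that floor. The compartments stand in any order; the tray is fixed, and its own 11 mm rim stays below theirs.

How it is judged:
By the outcome, as a careful person would: the job done as asked, in the order asked, and still so for the second after the job is handed in, with the robot touching nothing.
It also fails if it takes over 109 s, if anything falls off the work surface, if the arm or the gripper's body presses on something with over 40 N, if the wrist force passes 120 N, or if a joint passes its speed limit or range.

### The arm

A 6-joint arm with a two-finger parallel gripper is mounted at the origin on a cart in front of the work surface, level with it; the furniture and walls round the work are solid. World frame = base frame: x ahead of the robot, y to its left, z up, the work surface at z = 0. Lengths are in m, angles in degrees, forces in N, time in s.
With the tool pointing down it reaches from about 0.375 to 0.9 m from the base axis. Payload 3.1 kg.
Tool frame: the origin (TCP) lies between the finger pads; the fingertips stand 11 mm ahead of it and the grasp point (between the pads) lies 8 mm behind it; z points along the fingers, y is the line along which they close (so a half turn about z gives the same grasp; the last joint's range is limited). The gripper opens to 87 mm and grips with 3 to 60 N. Pads are 19 mm wide; open, the fingers measure 117 mm over their backs; the gripper's body (75 mm by 190 mm) begins 51 mm behind the grasp point.
Start: joints at [53.027, 30.224, 82.088, -0, 67.689, -10.227], TCP at [0.281, 0.558, 0.206] pointing down, gripper open.
Joint ranges: [-176.69, 176.69], [-43.24, 126.21], [12.49, 139.97], [-82, 262], [0, 151.66], [-163.58, 163.58]. Speed limits (degrees/s): [159.86, 159.86, 180, 180, 180, 180].

### API

Orientations are given as a 3x3 rotation matrix whose columns are the frame's x, y, z axes.
In Python, from rig import bot, viewer, workorder, nets gives the robot as it stands. The module is installed in compiled form; this text tells all that it offers.
- The arm moves only by the tool move_arm, never from a script. Its argument "increments" is a list of rows, each a list of 7 numbers: the shift along the tool's x, y, z normalised to -1 to 1, where 1 is 0.3 m, then the turn, a rotation vector about the tool's x, y, z normalised to -1 to 1, where 1 is pi rad, then the opening, from 0 (shut) to 1 (fully open). In form: [[tx, ty, tz, wx, wy, wz, grip], ...]. A call has 1 to 10 rows; each row is the pose to reach, as a shift and turn from the pose commanded when the call began, along the tool's axes at that moment, turning the shorter way round; what a row does not reach only later rows make up. A row lasts 1/12 s, in which the tool goes at most 41.7 mm and 7.16 degrees, less where a joint would pass 70% of its speed; a pose out of reach is approached as far as the arm can. A call with a number of a shift or a turn outside -1 to 1 is refused whole. A call with a gripper value outside its range is refused whole. The fingers move at their own pace and stop on an object; the grip force is fixed at half the most. Time passes only in rows, so rows that repeat a pose let the fingers close. It gives the time, the measured TCP pose, the force, the opening and the grip force at its end, in the units of the state.
- bot.read_state(): the state, without advancing time (a new reading comes with each control period).
- viewer.capture(name): name is "scene" or "top"; returns a dict with "image" (400x640x3 uint8, blue, green, red), "K" (3x3 intrinsics, pixels), "eye" and "orientation" of the camera in the world. Camera axes: x right, y up, looking along -z (the intrinsics and any distortion apply to the point x, -y, -z); pixel columns grow to the right and rows downward; lengths in m; the calibration is good to about 2 mm. A picture is of the moment at which its call begins. There is no depth.
- workorder.hand_in(): hands the job in; it is judged then, once.
Trained networks look in the newest picture that a camera, given by its name, has taken for a name from the list of things; names that differ only in an ending like _2 or _b are one class to them, and where a whole thing is asked for, a point or a joint stands for the part that bears it (a point fixed in the world has none). Each returns a list of dicts, best first, with "conf" (0 to 1); they miss things now and then, are a little off and sometimes report something else, mostly with a low value. They report only what shows in the picture. A call takes as long as a camera call.
- nets.find_in(camera, thing): "location" ([column, row] in pixels, amid what is visible of it).
The state is a dict: "time_s": time; "joint_positions": joint angles; "qvel": joint speeds; "tau": joint torques, N m; "position": TCP position; "tcp_rot": TCP orientation; "force": force on the tool from outside, world axes, zero at the start; "moment": the same for the moment, N m; "opening": opening from 0.0 (shut) to 1.0 (fully open); "grasp_force": force on a finger pad.
Only numpy, scipy, OpenCV 4.12 (cv2) and the standard library are available. Lean on these libraries where they do the work, as an engineer would, in place of code of your own. Each camera call takes 0.05 s, during which the arm holds its last target. There are 200 camera calls.

## Working session

There is one attempt and no reset: what is moved stays moved. The work goes in short steps, Python scripts to look and compute and a tool call to move; the robot and the scene stay as the last step left them, time stands still between calls to the robot, and variables do not carry over. Pictures are saved under pics/ and viewed, at most 14 in all, crops included, and the job is handed in when it is done.

Besides the shell and the picture viewer there is one more tool, called after ">>>" as name([rows], argument=value, ...), one row to a line, values as JSON. move_arm: Moves the arm, as the interface text tells. Its arguments: {"type":"object","properties":{"increments":{"type":"array"}},"required":["increments"]}

```bash
mkdir -p pics; cat > h.py <<'E'
import numpy as np, cv2
from rig import bot, viewer, workorder, nets
def ray(c,px):
    K=np.array(c["K"]);R=np.array(c["orientation"])
    u=np.linalg.solve(K,[px[0],px[1],1.]);d=R@np.array([u[0],-u[1],-1.])
    return np.array(c["eye"]),d
def at(c,px,z):
    e,d=ray(c,px);return e+d*(z-e[2])/d[2]
def proj(c,p):
    R=np.array(c["orientation"]);q=R.T@(np.array(p)-c["eye"]);v=np.array(c["K"])@[q[0],-q[1],-q[2]];return v[:2]/v[2]
Z=dict(chuck_mid=.021,centre_mid=.011,long_blank_mid=.01,short_blank_mid=.0095,mid_blank_mid=.009,hexkey_mid=.003,bay_chuck=.009,bay_centre=.009,bay_long=.009,bay_short=.009)
E
cat > a.py <<'E'
from h import *
for n in("scene","top"):
    c=viewer.capture(n);cv2.imwrite(f"pics/{n}0.png",c["image"]);print(n,c["eye"],c["K"],[k for k in c])
    for t,z in Z.items():
        print(t,[(round(d["conf"],2),np.round(d["location"]).tolist(),at(c,d["location"],z)[:2].round(3).tolist()) for d in nets.find_in(n,t)[:3]])
E
python3 a.py
```

```text
scene [ 0.17284367 -0.62152809  0.81635818] [[498.46321987   0.         327.66331658]
 [  0.         498.46321987 201.76340792]
 [  0.           0.           1.        ]] ['image', 'K', 'eye', 'orientation']
chuck_mid [(0.59, [361.0, 169.0], [0.635, 0.083])]
centre_mid [(0.59, [403.0, 315.0], [0.505, -0.274]), (0.29, [344.0, 262.0], [0.471, -0.118])]
long_blank_mid [(0.7, [451.0, 290.0], [0.614, -0.275])]
short_blank_mid [(0.65, [246.0, 168.0], [0.41, 0.235])]
mid_blank_mid [(0.74, [288.0, 158.0], [0.51, 0.214])]
hexkey_mid [(0.8, [344.0, 345.0], [0.384, -0.268])]
bay_chuck [(0.89, [291.0, 197.0], [0.459, 0.097])]
bay_centre [(0.93, [311.0, 217.0], [0.471, 0.021])]
bay_long [(0.92, [344.0, 262.0], [0.471, -0.118])]
bay_short [(0.6, [327.0, 240.0], [0.47, -0.052])]
top [ 0.4604238  -0.03293707  0.91867833] [[383.34547745   0.         321.40730088]
 [  0.         383.34547745 195.74478052]
 [  0.           0.           1.        ]] ['image', 'K', 'eye', 'orientation']
chuck_mid [(0.65, [283.0, 146.0], [0.633, 0.076])]
centre_mid [(0.51, [429.0, 200.0], [0.514, -0.272]), (0.23, [367.0, 216.0], [0.474, -0.128])]
long_blank_mid [(0.73, [427.0, 156.0], [0.62, -0.266]), (0.34, [430.0, 202.0], [0.51, -0.274])]
short_blank_mid [(0.72, [219.0, 239.0], [0.407, 0.221])]
mid_blank_mid [(0.54, [223.0, 193.0], [0.517, 0.217])]
hexkey_mid [(0.57, [430.0, 155.0], [0.624, -0.277]), (0.51, [427.0, 256.0], [0.382, -0.271])]
bay_chuck [(0.61, [278.0, 216.0], [0.465, 0.083])]
bay_centre []
bay_long [(0.87, [364.0, 214.0], [0.476, -0.12])]
bay_short [(0.76, [334.0, 218.0], [0.464, -0.05])]
```

```bash
python3 -c "
import cv2
i=cv2.imread('pics/top0.png')[110:290,190:460];cv2.imwrite('pics/top0c.png',cv2.resize(i,(800,533),interpolation=cv2.INTER_CUBIC))"
```

```text
(no output)
```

View pics/top0c.png

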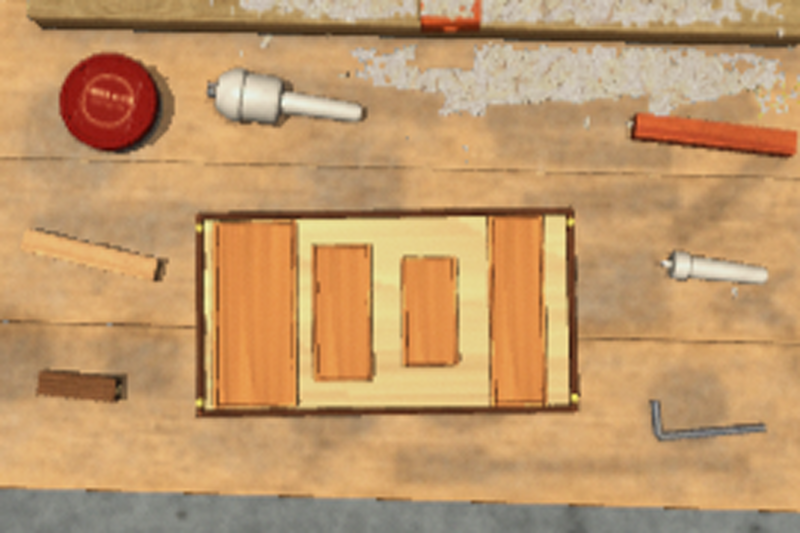

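View pics/scene0.png

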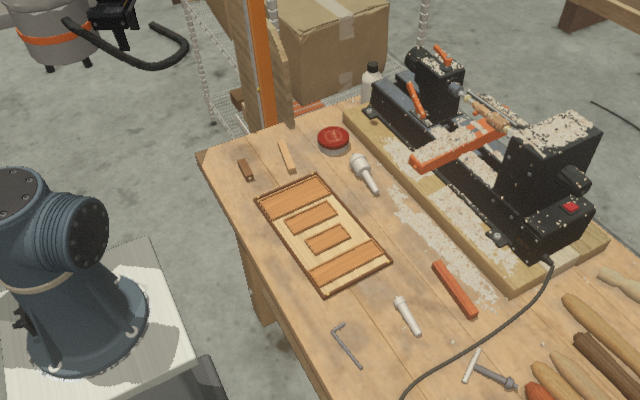

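The top crop shows the tray bays left to right as chuck, centre, short and long, at crop columns 257, 343, 430 and 517. The chuck body points left, and the objects lie roughly along world y. I'll convert hand-read ends to poses and check them by projecting outlines into both views.

```bash
cat > b.py <<'E'
from h import *
c=viewer.capture("top");s=viewer.capture("scene")
P=lambda q:(q[0]/2.963+190,q[1]/2.963+110)
ends=dict(chuck=((208,90),(365,113),.021),centre=((663,264),(768,275),.011),long=((635,125),(797,143),.02),short=((38,380),(121,387),.019))
dim=dict(chuck=(.125,.043,.042),centre=(.085,.023,.023),long=(.128,.019,.02),short=(.063,.019,.019))
pose={}
for k,(a,b,z) in ends.items():
    A,B=at(c,P(a),z),at(c,P(b),z);d=(A-B)[:2];m=((A+B)/2)[:2]
    pose[k]=(*m,np.degrees(np.arctan2(d[1],d[0])));print(k,m.round(4),"len",np.linalg.norm(d).round(4),"yaw of +y",round(pose[k][2],1))
tr=[at(c,P(q),.011)[:2] for q in((197,215),(574,208),(577,408),(198,414))]
print("tray",np.round(tr,4).tolist(),np.mean(tr,0))
bays=dict(chuck=[(217,222),(297,219),(298,404),(218,406)],centre=[(313,245),(372,243),(373,380),(315,381)],short=[(402,256),(458,256),(458,364),(403,366)],long=[(490,217),(544,215),(546,403),(491,406)])
for k,q in bays.items():
    w=np.array([at(c,P(p),.014)[:2] for p in q]);print("bay",k,w.mean(0).round(4),np.linalg.norm(w[0]-w[1]).round(3),np.linalg.norm(w[1]-w[2]).round(3),"dir",np.degrees(np.arctan2(*((w[0]+w[1]-w[2]-w[3])[::-1]))).round(1))
def box(img,cam,pz,dm,f,o):
    x,y,a=pz;u=np.array([np.cos(np.radians(a)),np.sin(np.radians(a))]);v=np.array([-u[1],u[0]])
    for z in(0,dm[2]):
        q=[(proj(cam,[*(np.array([x,y])+i*u*dm[0]/2+j*v*dm[1]/2),z])-o)*f for i,j in((1,1),(1,-1),(-1,-1),(-1,1))]
        cv2.polylines(img,[np.int32(q)],True,(0,255,0) if z else (255,0,0),1)
tiles=[]
for cam in(c,s):
    row=[]
    for k in pose:
        o=proj(cam,[*pose[k][:2],.01]).astype(int)-[30,30];f=6.6
        t=cv2.resize(cam["image"][o[1]:o[1]+60,o[0]:o[0]+60],(396,396),interpolation=cv2.INTER_CUBIC)
        box(t,cam,pose[k],dim[k],f,o-.5);row.append(cv2.resize(t,(200,200),interpolation=cv2.INTER_AREA) if 0 else t)
    tiles.append(row)
cv2.imwrite("pics/o1.png",cv2.resize(np.vstack([np.hstack(r[:2]) for r in(tiles[0],tiles[1])]),(600,600)))
cv2.imwrite("pics/o2.png",cv2.resize(np.vstack([np.hstack(r[2:]) for r in(tiles[0],tiles[1])]),(600,600)))
print("toolrest",at(c,P((450,28)),.12))
st=bot.read_state();print(st["position"],np.round(st["tcp_rot"],3).tolist(),st["opening"])
E
python3 b.py
```

```text
chuck [0.6365 0.0677] len 0.1273 yaw of +y 83.1
centre [ 0.5123 -0.2782] len 0.0836 yaw of +y 85.6
long [ 0.6196 -0.2749] len 0.1288 yaw of +y 85.1
short [0.4073 0.2239] len 0.0663 yaw of +y 86.9
tray [[0.5444, 0.1376], [0.5584, -0.1648], [0.3993, -0.1702], [0.3855, 0.1305]] [ 0.47188064 -0.01674537]
bay chuck [0.4676 0.0856] 0.064 0.147 dir 2.4
bay centre [0.4698 0.0173] 0.047 0.109 dir 2.4
bay short [ 0.4732 -0.0519] 0.045 0.086 dir 1.8
bay long [ 0.4756 -0.1213] 0.043 0.149 dir 1.7
toolrest [ 0.67307728 -0.05836146  0.12      ]
[0.28123206 0.5581291  0.20633344] [[-0.893, 0.45, -0.0], [0.45, 0.893, 0.0], [0.0, -0.0, -1.0]] 0.9982549080814539
```

View pics/o1.png

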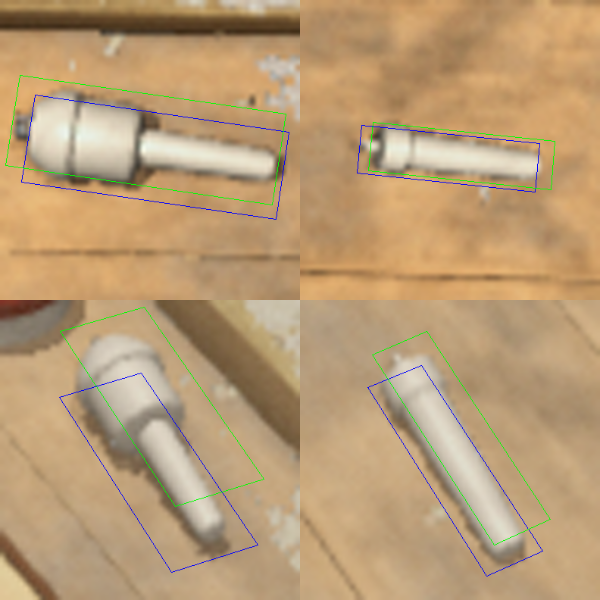

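View pics/o2.png

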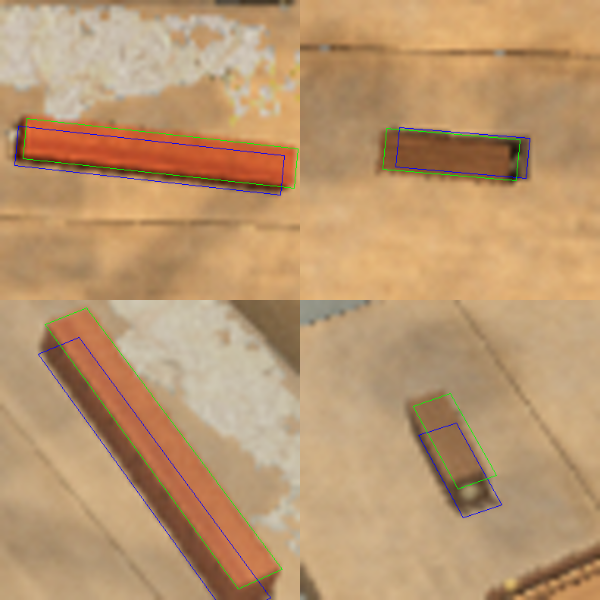

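The outlines fit both views: centre at rows ~150 in each tile, box edges on the object edges, and the lengths match. Next I'll plan the first moves.

```bash
cat > plan.py <<'E'
from h import *
# each call = list of waypoints (x,y,z,yaw of tool y deg); prints rows relative to call start
def plan(calls):
    st=bot.read_state();R=np.array(st["tcp_rot"]);p=np.array(st["position"]);yaw=np.degrees(np.arctan2(R[1,1],R[0,1]))
    print("t",round(st["time_s"],2),"p",p.round(4),"yaw",yaw.round(2),"tilt",(R[:2,2]).round(3),"open",round(st["opening"],3),"gf",round(st["grasp_force"],1),"F",np.round(st["force"],1))
    for ws in calls:
        for w in ws:
            d=np.array(w[:3])-p;y=np.radians(yaw);ty=np.array([np.cos(y),np.sin(y)]);tx=np.array([-ty[1],ty[0]])
            dy=(w[3]-yaw+180)%360-180
            print("  ",[round(v/.3,3) for v in(d[:2]@tx,d[:2]@ty,-d[2])]+[0,0,round(-dy/180,3)],"dist mm",int(1e3*np.linalg.norm(d)),"turn",int(dy))
        print()
        p=np.array(ws[-1][:3]);yaw=ws[-1][3]
E
python3 - <<'E'
from plan import *
s=viewer.capture("scene")
for q,z in(((370,115),.04),((412,163),.13),((488,240),.05),((395,150),.04)):print(q,at(s,q,z).round(3))
plan([[(.36,.36,.2,30)],[(.45,.13,.18,-6.9)],[(.639,.0876,.1,-6.9),(.639,.0876,.04,-6.9),(.639,.0876,.0185,-6.9)]])
E
```

```text
(370, 115) [0.748 0.224 0.04 ]
(412, 163) [ 0.67 -0.05  0.13]
(488, 240) [ 0.726 -0.237  0.05 ]
(395, 150) [0.727 0.081 0.04 ]
t 1.25 p [0.2812 0.5581 0.2063] yaw 63.26 tilt [-0. -0.] open 1.001 gf 0.0 F [-0.1 -0.6 -0.1]
   [np.float64(-0.532), np.float64(-0.472), np.float64(0.021), 0, 0, np.float64(0.185)] dist mm 213 turn -33

   [np.float64(-0.814), np.float64(-0.124), np.float64(0.067), 0, 0, 0.205] dist mm 247 turn -36

   [np.float64(-0.065), np.float64(0.642), np.float64(0.267), 0, 0, -0.0] dist mm 209 turn 0
   [np.float64(-0.065), np.float64(0.642), np.float64(0.467), 0, 0, -0.0] dist mm 238 turn 0
   [np.float64(-0.065), np.float64(0.642), np.float64(0.538), 0, 0, -0.0] dist mm 252 turn 0
```

>>> move_arm([
  [-0.532,-0.472,0.021,0,0,0.185,0.69],
  [-0.532,-0.472,0.021,0,0,0.185,0.69],
  [-0.532,-0.472,0.021,0,0,0.185,0.69],
  [-0.532,-0.472,0.021,0,0,0.185,0.69],
  [-0.532,-0.472,0.021,0,0,0.185,0.69],
  [-0.532,-0.472,0.021,0,0,0.185,0.69],
  [-0.532,-0.472,0.021,0,0,0.185,0.69],
  [-0.532,-0.472,0.021,0,0,0.185,0.69],
])

```text
time_s: 1.92
position: [0.3605, 0.3602, 0.2004]
tcp_rot: [[-0.499, 0.867, 0.001], [0.867, 0.499, 0.001], [0.001, 0.001, -1.0]]
force: [-0.6, 0.1, 0.1]
opening: 0.696
grasp_force: 0.0
```

>>> move_arm([
  [-0.814,-0.124,0.067,0,0,0.205,0.69],
  [-0.814,-0.124,0.067,0,0,0.205,0.69],
  [-0.814,-0.124,0.067,0,0,0.205,0.69],
  [-0.814,-0.124,0.067,0,0,0.205,0.69],
  [-0.814,-0.124,0.067,0,0,0.205,0.69],
  [-0.814,-0.124,0.067,0,0,0.205,0.69],
  [-0.814,-0.124,0.067,0,0,0.205,0.69],
  [-0.814,-0.124,0.067,0,0,0.205,0.69],
  [-0.814,-0.124,0.067,0,0,0.205,0.69],
])

```text
time_s: 2.67
position: [0.4497, 0.1311, 0.1799]
tcp_rot: [[0.119, 0.993, -0.0], [0.993, -0.119, 0.001], [0.001, -0.0, -1.0]]
force: [0.3, 0.1, 0.5]
opening: 0.688
grasp_force: 0.0
```

>>> move_arm([
  [-0.065,0.642,0.267,0,0,0,0.69],
  [-0.065,0.642,0.267,0,0,0,0.69],
  [-0.065,0.642,0.267,0,0,0,0.69],
  [-0.065,0.642,0.267,0,0,0,0.69],
  [-0.065,0.642,0.267,0,0,0,0.69],
  [-0.065,0.642,0.267,0,0,0,0.69],
  [-0.065,0.642,0.36,0,0,0,0.69],
  [-0.065,0.642,0.4,0,0,0,0.69],
  [-0.065,0.642,0.4,0,0,0,0.69],
])

```text
time_s: 3.42
position: [0.6345, 0.0897, 0.0566]
tcp_rot: [[0.117, 0.993, -0.009], [0.993, -0.117, 0.001], [-0.0, -0.009, -1.0]]
force: [-0.8, 0.4, -0.7]
opening: 0.685
grasp_force: 0.0
```

```bash
python3 - <<'E'
from plan import *
plan([[(.639,.0876,.0185,-6.9)]])
c=viewer.capture("top");s=viewer.capture("scene")
t=[]
for k in(c,s):
    o=proj(k,[.637,.08,.04]).astype(int)-40;t.append(cv2.resize(k["image"][o[1]:o[1]+80,o[0]:o[0]+80],(400,400),interpolation=cv2.INTER_CUBIC))
cv2.imwrite("pics/g1.png",np.hstack(t))
E
```

```text
t 3.42 p [0.6345 0.0897 0.0566] yaw -6.75 tilt [-0.009  0.001] open 0.685 gf 0.0 F [-0.8  0.4 -0.7]
   [np.float64(-0.005), np.float64(0.016), np.float64(0.127), 0, 0, np.float64(0.001)] dist mm 38 turn 0
```

View pics/g1.png

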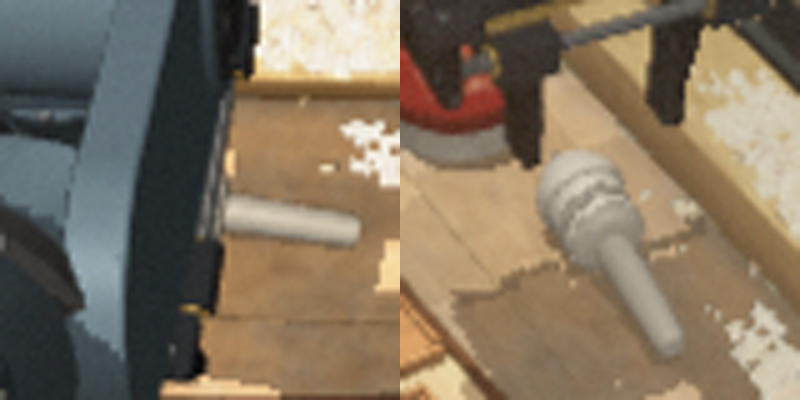

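The scene view shows the fingers (tips near (525,160) and (670,115) in the right half) straddling the chuck body line. I'll go down and close.

>>> move_arm([
  [0,0,0.04,0,0,0,0.69],
  [0,0,0.08,0,0,0,0.69],
  [0,0,0.12,0,0,0,0.69],
  [0,0,0.138,0,0,0,0.69],
  [0,0,0.138,0,0,0,0.69],
  [0,0,0.138,0,0,0,0.69],
  [0,0,0.138,0,0,0,0.3],
  [0,0,0.138,0,0,0,0.2],
  [0,0,0.138,0,0,0,0.2],
  [0,0,0.138,0,0,0,0.2],
])

```text
time_s: 4.35
position: [0.6389, 0.087, 0.019]
tcp_rot: [[0.121, 0.993, 0.001], [0.993, -0.121, -0.0], [0.0, 0.001, -1.0]]
force: [-0.5, 0.2, -1.0]
opening: 0.469
grasp_force: 0.0
```

>>> move_arm([
  [0,0,0,0,0,0,0.2],
  [0,0,0,0,0,0,0.2],
  [0,0,0,0,0,0,0.2],
  [0,0,0,0,0,0,0.2],
])

```text
time_s: 4.68
position: [0.6397, 0.0868, 0.0201]
tcp_rot: [[0.121, 0.993, 0.002], [0.993, -0.121, -0.0], [-0.0, 0.002, -1.0]]
force: [-0.6, -0.8, 9.4]
opening: 0.228
grasp_force: 7.4
```

Opening of 20 mm is too narrow for the chuck body, so I'll look.

```bash
cat > look.py <<'E'
import sys
from plan import *
plan([])
n,x,y,z,h=sys.argv[1],*map(float,sys.argv[2:6]);h=int(h)
t=[]
for m in("top","scene"):
    k=viewer.capture(m);o=np.clip(proj(k,[x,y,z]).astype(int)-h,0,[640-2*h,400-2*h]);print(m,o,400/2/h)
    t.append(cv2.resize(k["image"][o[1]:o[1]+2*h,o[0]:o[0]+2*h],(400,400),interpolation=cv2.INTER_CUBIC))
cv2.imwrite(f"pics/{n}.png",np.hstack(t))
E
python3 look.py g2 .637 .08 .04 45
```

```text
t 4.68 p [0.6397 0.0868 0.0201] yaw -6.94 tilt [ 0.002 -0.   ] open 0.228 gf 7.4 F [-0.6 -0.8  9.4]
top [235  97] 4.444444444444445
scene [317 118] 4.444444444444445
```

View pics/g2.png

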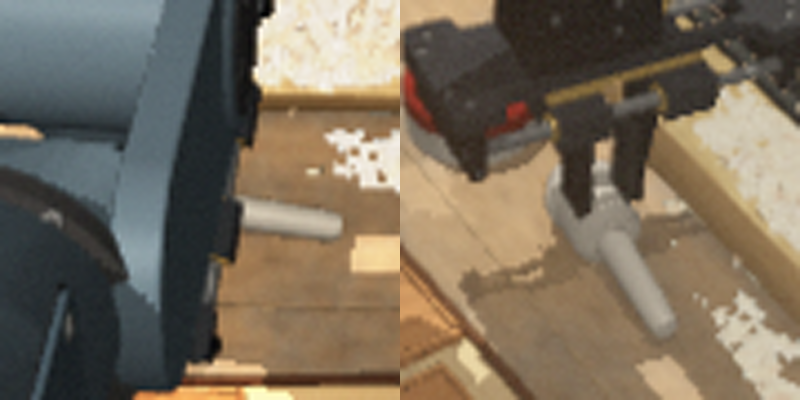

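```bash
python3 - <<'E'
from h import *
s=viewer.capture("scene")
f=lambda p:((proj(s,p)-[317,118])*4.444+[400,0]).round()
for z in(.009,.02,.03,.04,.05):print(z,"tipL",f([.622,.079,z]),"tipR",f([.657,.075,z]))
print("shank root",f([.637,.069,.03]),"shank end",f([.629,.006,.021]),"body far",f([.643,.121,.021]))
print(bot.read_state()["grasp_force"],bot.read_state()["force"],bot.read_state()["position"],bot.read_state()["opening"])
E
```

```text
0.009 tipL [577. 257.] tipR [638. 238.]
0.02 tipL [578. 242.] tipR [639. 223.]
0.03 tipL [578. 228.] tipR [640. 209.]
0.04 tipL [579. 213.] tipR [641. 195.]
0.05 tipL [579. 199.] tipR [642. 180.]
shank root [613. 229.] shank end [666. 323.] body far [570. 179.]
7.070953718148303 [-1.43979882  0.42776624  8.71908919] [0.64000435 0.0868629  0.02051024] 0.2088825488965461
```

```bash
python3 - <<'E'
from h import *
s=viewer.capture("scene")
for z in(.03,.046,.06,.07,.08):print(z,"L",proj(s,[.595,.084,z]).round(),"R",proj(s,[.672,.075,z]).round())
print("seen L 348,156  R 375.6,147.4")
E
```

```text
0.03 L [346. 172.] R [376. 163.]
0.046 L [346. 167.] R [377. 158.]
0.06 L [346. 162.] R [377. 153.]
0.07 L [346. 159.] R [377. 150.]
0.08 L [346. 156.] R [378. 146.]
seen L 348,156  R 375.6,147.4
```

The visible fingertips sit about 30 mm higher than the state implies, and they are pinching the top of the body, which explains the upward force. I'll release, lift clear and check the tool height.

>>> move_arm([
  [0,0,0,0,0,0,0.69],
  [0,0,0,0,0,0,0.69],
  [0,0,0,0,0,0,0.69],
  [0,0,0,0,0,0,0.69],
  [0,0,-0.1,0,0,0,0.69],
  [0,0,-0.2,0,0,0,0.69],
  [0,0,-0.2,0,0,0,0.69],
  [0,0,-0.2,0,0,0,0.69],
  [0,0,-0.2,0,0,0,0.69],
])

```text
time_s: 5.63
position: [0.6379, 0.0871, 0.078]
tcp_rot: [[0.121, 0.993, -0.001], [0.993, -0.121, 0.0], [-0.0, -0.001, -1.0]]
force: [-0.3, 0.3, -0.2]
opening: 0.679
grasp_force: 0.0
```

```bash
python3 - <<'E'
from plan import *
plan([[(.47,-.02,.12,-6.9)]])
s=viewer.capture("scene");cv2.imwrite("pics/s3.png",cv2.resize(s["image"][30:260,210:530],(800,575),interpolation=cv2.INTER_CUBIC))
p=np.array(bot.read_state()["position"])
for dz in(-.011,.0,.02):
  for sg in(-1,1):print(dz,sg,(2.5*(proj(s,p+[sg*.0375*.993,-sg*.0375*.12-.009,dz])-[210,30])).round())
E
```

```text
t 5.63 p [0.6379 0.0871 0.078 ] yaw -6.94 tilt [-0.001  0.   ] open 0.679 gf 0.0 F [-0.3  0.3 -0.2]
   [np.float64(-0.422), np.float64(-0.512), np.float64(-0.14), 0, 0, np.float64(-0.0)] dist mm 203 turn 0

-0.011 -1 [346. 324.]
-0.011 1 [422. 302.]
0.0 -1 [346. 315.]
0.0 1 [422. 293.]
0.02 -1 [346. 298.]
0.02 1 [424. 276.]
```

View pics/s3.png

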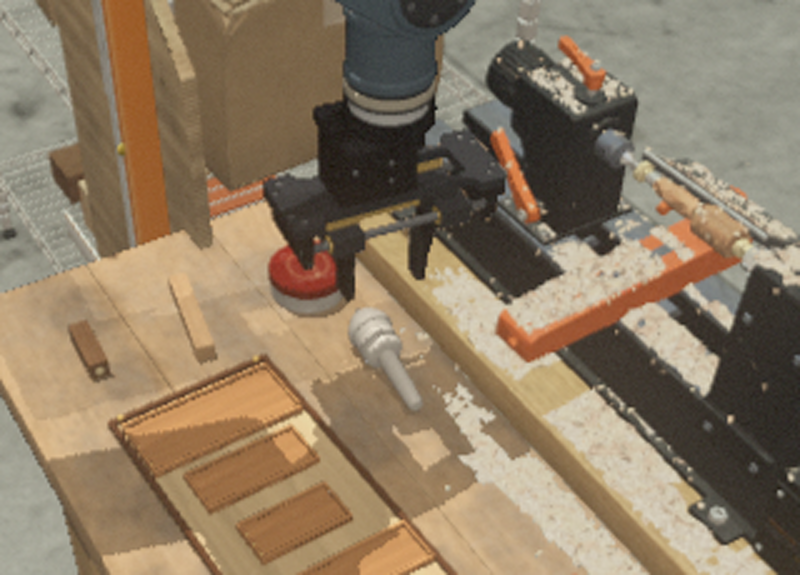

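Tips show at (346,300) and (418,278), against a prediction of (346,324) and (422,302). So the real tips are about 30 mm higher than stated, with x and y fine. The chuck hasn't moved. I'll go down by that much more and watch the force.

>>> move_arm([
  [0,0,0.08,0,0,0,0.69],
  [0,0,0.16,0,0,0,0.69],
  [0,0,0.2,0,0,0,0.69],
  [0,0,0.23,0,0,0,0.69],
  [0,0,0.25,0,0,0,0.69],
  [0,0,0.26,0,0,0,0.69],
  [0,0,0.27,0,0,0,0.69],
  [0,0,0.28,0,0,0,0.69],
  [0,0,0.28,0,0,0,0.69],
  [0,0,0.28,0,0,0,0.69],
])

```text
time_s: 6.52
position: [0.6389, 0.0871, -0.0049]
tcp_rot: [[0.121, 0.993, 0.001], [0.993, -0.121, -0.0], [0.0, 0.001, -1.0]]
force: [0.3, -0.2, 0.5]
opening: 0.686
grasp_force: 0.0
```

>>> move_arm([
  [0,0,0.01,0,0,0,0.69],
  [0,0,0.01,0,0,0,0.69],
  [0,0,0.01,0,0,0,0.69],
])

```text
time_s: 6.77
position: [0.6386, 0.0871, -0.0083]
tcp_rot: [[0.121, 0.993, 0.0], [0.993, -0.121, 0.0], [0.0, 0.0, -1.0]]
force: [0.3, -0.2, -0.0]
opening: 0.692
grasp_force: 0.0
```

>>> move_arm([
  [0,0,0.008,0,0,0,0.69],
  [0,0,0.008,0,0,0,0.69],
  [0,0,0.008,0,0,0,0.69],
])

```text
time_s: 7.02
position: [0.6384, 0.0871, -0.011]
tcp_rot: [[0.121, 0.993, -0.0], [0.993, -0.121, 0.0], [-0.0, -0.0, -1.0]]
force: [-0.6, -0.4, 0.6]
opening: 0.693
grasp_force: 0.0
```

>>> move_arm([
  [0,0,0.008,0,0,0,0.69],
  [0,0,0.008,0,0,0,0.69],
  [0,0,0.008,0,0,0,0.69],
])

```text
time_s: 7.27
position: [0.6384, 0.0871, -0.0135]
tcp_rot: [[0.121, 0.993, -0.0], [0.993, -0.121, 0.0], [-0.0, -0.0, -1.0]]
force: [-0.5, -0.3, 0.6]
opening: 0.688
grasp_force: 0.0
```

>>> move_arm([
  [0,0,0.008,0,0,0,0.69],
  [0,0,0.008,0,0,0,0.69],
  [0,0,0.008,0,0,0,0.69],
])

```text
time_s: 7.52
position: [0.6386, 0.0871, -0.0157]
tcp_rot: [[0.121, 0.993, 0.0], [0.993, -0.121, 0.0], [0.0, 0.0, -1.0]]
force: [-0.7, 0.2, -0.5]
opening: 0.688
grasp_force: 0.0
```

>>> move_arm([
  [0,0,0.007,0,0,0,0.69],
  [0,0,0.007,0,0,0,0.69],
  [0,0,0.007,0,0,0,0.69],
])

```text
time_s: 7.77
position: [0.6386, 0.087, -0.0158]
tcp_rot: [[0.121, 0.993, 0.0], [0.993, -0.121, -0.0], [-0.0, 0.0, -1.0]]
force: [-2.7, -0.5, 11.7]
opening: 0.69
grasp_force: 5.5
```

>>> move_arm([
  [0,0,0.005,0,0,0,0.69],
  [0,0,0.005,0,0,0,0.69],
  [0,0,0.005,0,0,0,0.69],
])

```text
time_s: 8.02
position: [0.6387, 0.0871, -0.0158]
tcp_rot: [[0.121, 0.993, 0.0], [0.993, -0.121, -0.0], [-0.0, 0.001, -1.0]]
force: [-4.9, 0.0, 18.8]
opening: 0.69
grasp_force: 9.4
```

Bench contact comes at reading z = -0.0158, so tip height = z + 0.0158. I'll raise the tips to 7.5 mm and close.

>>> move_arm([
  [0,0,-0.037,0,0,0,0.69],
  [0,0,-0.037,0,0,0,0.69],
  [0,0,-0.037,0,0,0,0.3],
  [0,0,-0.037,0,0,0,0.3],
  [0,0,-0.037,0,0,0,0.3],
  [0,0,-0.037,0,0,0,0.3],
  [0,0,-0.037,0,0,0,0.3],
  [0,0,-0.037,0,0,0,0.3],
  [0,0,-0.037,0,0,0,0.3],
  [0,0,-0.037,0,0,0,0.3],
])

```text
time_s: 8.85
position: [0.6385, 0.0869, -0.0087]
tcp_rot: [[0.121, 0.993, -0.0], [0.993, -0.121, -0.0], [-0.0, -0.0, -1.0]]
force: [2.1, -0.4, -5.0]
opening: 0.445
grasp_force: 29.8
```

>>> move_arm([
  [0,0,-0.03,0,0,0,0.3],
  [0,0,-0.1,0,0,0,0.3],
  [0,0,-0.2,0,0,0,0.3],
  [0,0,-0.3,0,0,0,0.3],
  [0,0,-0.3,0,0,0,0.3],
  [0,0,-0.3,0,0,0,0.3],
  [0,0,-0.3,0,0,0,0.3],
])

```text
time_s: 9.43
position: [0.6363, 0.0871, 0.0802]
tcp_rot: [[0.121, 0.993, -0.005], [0.993, -0.121, 0.0], [-0.0, -0.004, -1.0]]
force: [-0.4, 0.9, -7.3]
opening: 0.442
grasp_force: 29.7
```

```bash
python3 - <<'E'
from plan import *
plan([[(.52,.088,.08,-30)],[(.4869,.088,.05,-87.8)],[(.4869,.088,.015,-87.8),(.4869,.088,.001,-87.8)]])
E
```

```text
t 9.43 p [0.6363 0.0871 0.0802] yaw -6.94 tilt [-0.005  0.   ] open 0.442 gf 29.7 F [-0.4  0.9 -7.3]
   [np.float64(-0.044), np.float64(-0.385), np.float64(0.001), 0, 0, np.float64(0.128)] dist mm 116 turn -23

   [np.float64(-0.055), np.float64(-0.096), np.float64(0.1), 0, 0, 0.321] dist mm 44 turn -57

   [np.float64(0.0), np.float64(0.0), np.float64(0.117), 0, 0, -0.0] dist mm 35 turn 0
   [np.float64(0.0), np.float64(0.0), np.float64(0.163), 0, 0, -0.0] dist mm 49 turn 0
```

>>> move_arm([
  [-0.022,-0.2,0,0,0,0.03,0.3],
  [-0.044,-0.385,0,0,0,0.128,0.3],
  [-0.044,-0.385,0,0,0,0.128,0.3],
  [-0.044,-0.385,0,0,0,0.128,0.3],
  [-0.044,-0.385,0,0,0,0.128,0.3],
  [-0.044,-0.385,0,0,0,0.128,0.3],
  [-0.044,-0.385,0,0,0,0.128,0.3],
])

```text
time_s: 10.02
position: [0.5233, 0.0878, 0.081]
tcp_rot: [[0.499, 0.867, 0.0], [0.867, -0.499, -0.0], [0.0, 0.0, -1.0]]
force: [0.3, -0.2, -7.6]
opening: 0.444
grasp_force: 29.7
```

>>> move_arm([
  [-0.055,-0.096,0,0,0,0.321,0.3],
  [-0.055,-0.096,0,0,0,0.321,0.3],
  [-0.055,-0.096,0,0,0,0.321,0.3],
  [-0.055,-0.096,0,0,0,0.321,0.3],
  [-0.055,-0.096,0,0,0,0.321,0.3],
  [-0.055,-0.096,0,0,0,0.321,0.3],
  [-0.055,-0.096,0,0,0,0.321,0.3],
  [-0.055,-0.096,0,0,0,0.321,0.3],
  [-0.055,-0.096,0,0,0,0.321,0.3],
  [-0.055,-0.096,0,0,0,0.321,0.3],
])

```text
time_s: 10.85
position: [0.4902, 0.0879, 0.0816]
tcp_rot: [[0.999, 0.042, 0.001], [0.042, -0.999, -0.0], [0.001, 0.0, -1.0]]
force: [0.7, -0.4, -7.6]
opening: 0.445
grasp_force: 29.7
```

```bash
sed -i 's/^plan(\[\])$/plan([eval(sys.argv[6])] if len(sys.argv)>6 else [])/' look.py; python3 look.py p1 .47 .08 .04 55 "[(.4869,.088,.04,-87.8),(.4869,.088,.002,-87.8)]"
```

```text
t 10.85 p [0.4902 0.0879 0.0816] yaw -87.59 tilt [ 0.001 -0.   ] open 0.445 gf 29.7 F [ 0.7 -0.4 -7.6]
   [np.float64(-0.011), np.float64(-0.001), np.float64(0.139), 0, 0, np.float64(0.001)] dist mm 41 turn 0
   [np.float64(-0.011), np.float64(-0.001), np.float64(0.265), 0, 0, np.float64(0.001)] dist mm 79 turn 0

top [222 159] 3.6363636363636362
scene [242 134] 3.6363636363636362
```

View pics/p1.png

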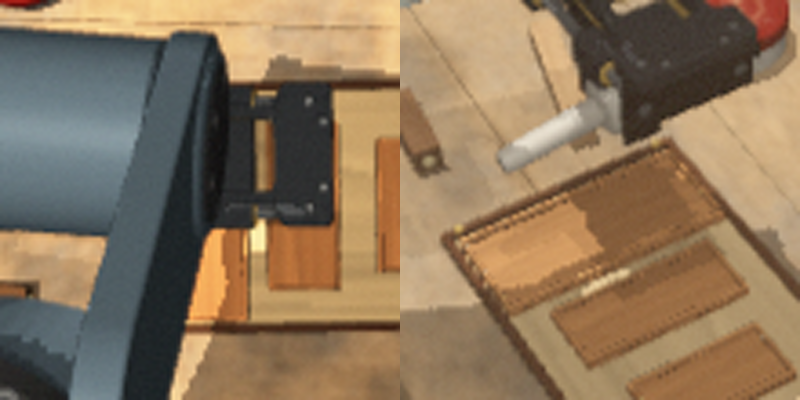

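The chuck hangs level and lengthwise over its bay, with the shank end at scene px (271,178). I'll lower it.

>>> move_arm([
  [-0.011,0,0.07,0,0,0,0.3],
  [-0.011,0,0.139,0,0,0,0.3],
  [-0.011,0,0.18,0,0,0,0.3],
  [-0.011,0,0.2,0,0,0,0.3],
  [-0.011,0,0.22,0,0,0,0.3],
  [-0.011,0,0.235,0,0,0,0.3],
  [-0.011,0,0.235,0,0,0,0.3],
  [-0.011,0,0.235,0,0,0,0.3],
])

```text
time_s: 11.62
position: [0.4863, 0.0879, 0.0116]
tcp_rot: [[0.999, 0.039, 0.001], [0.039, -0.999, -0.0], [0.001, 0.0, -1.0]]
force: [-0.3, 0.1, -7.9]
opening: 0.442
grasp_force: 29.7
```

```bash
python3 - <<'E'
from plan import *
plan([[(.4869,.088,.0015,-87.8)]])
s=viewer.capture("scene");cv2.imwrite("pics/x.png",cv2.resize(s["image"][134:254,222:382],(800,600),interpolation=cv2.INTER_CUBIC))
print(at(s,(271,178),.111))
E
```

```text
t 11.62 p [0.4863 0.0879 0.0116] yaw -87.74 tilt [ 0.001 -0.   ] open 0.442 gf 29.7 F [-0.3  0.1 -7.9]
   [np.float64(0.002), np.float64(-0.0), np.float64(0.034), 0, 0, np.float64(0.0)] dist mm 10 turn 0

[0.4116368  0.07248589 0.111     ]
```

View pics/x.png

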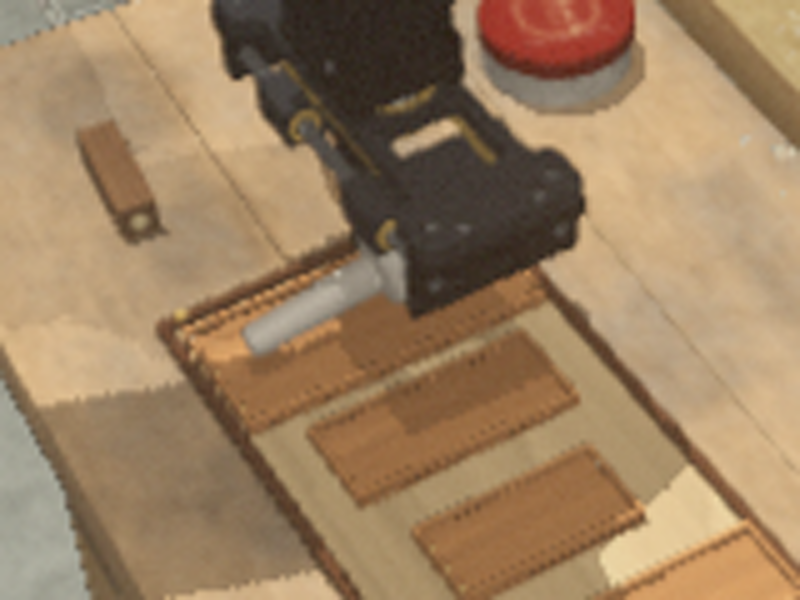

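```bash
python3 - <<'E'
from plan import *
s=viewer.capture("scene")
for z in(.041,.031,.025):print(z,at(s,(272,202),z).round(4))
print("bay ends inner",at(s,(222+220/5,134+380/5),.014).round(4))
E
```

```text
0.041 [0.4067 0.0737 0.041 ]
0.031 [0.4097 0.0827 0.031 ]
0.025 [0.4115 0.0881 0.025 ]
bay ends inner [0.3936 0.0829 0.014 ]
```

>>> move_arm([
  [0.002,0,0.012,0,0,0,0.3],
  [0.002,0,0.02,0,0,0,0.3],
  [0.002,0,0.028,0,0,0,0.3],
  [0.002,0,0.028,0,0,0,0.3],
])

```text
time_s: 12.05
position: [0.4861, 0.0879, 0.0026]
tcp_rot: [[0.999, 0.039, -0.001], [0.039, -0.999, 0.0], [-0.001, -0.0, -1.0]]
force: [0.0, -0.5, -7.9]
opening: 0.441
grasp_force: 29.7
```

>>> move_arm([
  [0,0,0.005,0,0,0,0.3],
  [0,0,0.009,0,0,0,0.3],
  [0,0,0.009,0,0,0,0.3],
  [0,0,0.009,0,0,0,0.3],
])

```text
time_s: 12.38
position: [0.4867, 0.0879, 0.0005]
tcp_rot: [[0.999, 0.039, 0.001], [0.039, -0.999, -0.0], [0.001, 0.0, -1.0]]
force: [0.6, -1.0, -4.1]
opening: 0.443
grasp_force: 29.7
```

>>> move_arm([
  [0,0,0.003,0,0,0,0.5],
  [0,0,0.003,0,0,0,0.62],
  [0,0,0.003,0,0,0,0.62],
  [0,0,0.003,0,0,0,0.62],
  [0,0,0.003,0,0,0,0.62],
  [0,0,-0.1,0,0,0,0.62],
  [0,0,-0.22,0,0,0,0.62],
  [0,0,-0.33,0,0,0,0.6],
  [0,0,-0.33,0,0,0,0.6],
  [0,0,-0.33,0,0,0,0.6],
])

```text
time_s: 13.22
position: [0.4879, 0.0879, 0.1011]
tcp_rot: [[0.999, 0.039, 0.005], [0.039, -0.999, -0.0], [0.005, 0.0, -1.0]]
force: [0.1, -0.5, -0.0]
opening: 0.602
grasp_force: 0.0
```

```bash
python3 - <<'E'
from plan import *
# centre: tool y perpendicular to axis 85.6 -> -4.4 ; long blank 85.1 -> -4.9
plan([[(.45,-.08,.1,-45)],[(.5123,-.2782,.06,-4.4)],[(.5123,-.2782,.03,-4.4),(.5123,-.2782,-.0088,-4.4)]])
for n in("scene","top"):
    k=viewer.capture(n);print(n,[(d["conf"],np.round(d["location"])) for d in nets.find_in(n,"chuck_mid")],[at(k,d["location"],.03).round(3) for d in nets.find_in(n,"chuck_mid")])
E
```

```text
t 13.22 p [0.4879 0.0879 0.1011] yaw -87.76 tilt [ 0.005 -0.   ] open 0.602 gf 0.0 F [ 0.1 -0.5 -0. ]
   [np.float64(-0.148), np.float64(0.554), np.float64(0.004), 0, 0, np.float64(-0.238)] dist mm 172 turn 42

   [np.float64(-0.32), np.float64(0.614), np.float64(0.133), 0, 0, -0.226] dist mm 211 turn 40

   [np.float64(0.0), np.float64(0.0), np.float64(0.1), 0, 0, -0.0] dist mm 30 turn 0
   [np.float64(0.0), np.float64(0.0), np.float64(0.229), 0, 0, -0.0] dist mm 68 turn 0

scene [(0.98, array([304., 190.]))] [array([0.486, 0.082, 0.03 ])]
top [(0.54, array([279., 237.]))] [array([0.419, 0.076, 0.03 ])]
```

>>> move_arm([
  [-0.148,0.554,0,0,0,-0.238,0.6],
  [-0.148,0.554,0,0,0,-0.238,0.6],
  [-0.148,0.554,0,0,0,-0.238,0.6],
  [-0.148,0.554,0,0,0,-0.238,0.6],
  [-0.148,0.554,0,0,0,-0.238,0.6],
  [-0.148,0.554,0,0,0,-0.238,0.6],
  [-0.148,0.554,0,0,0,-0.238,0.6],
  [-0.148,0.554,0,0,0,-0.238,0.6],
])

```text
time_s: 14.18
position: [0.4478, -0.0805, 0.0984]
tcp_rot: [[0.707, 0.707, -0.002], [0.707, -0.707, 0.001], [-0.001, -0.002, -1.0]]
force: [-0.0, -0.3, 0.2]
opening: 0.603
grasp_force: 0.0
```

>>> move_arm([
  [-0.32,0.614,0.1,0,0,-0.226,0.6],
  [-0.32,0.614,0.1,0,0,-0.226,0.6],
  [-0.32,0.614,0.1,0,0,-0.226,0.6],
  [-0.32,0.614,0.1,0,0,-0.226,0.6],
  [-0.32,0.614,0.1,0,0,-0.226,0.6],
  [-0.32,0.614,0.133,0,0,-0.226,0.6],
  [-0.32,0.614,0.133,0,0,-0.226,0.6],
  [-0.32,0.614,0.133,0,0,-0.226,0.6],
  [-0.32,0.614,0.133,0,0,-0.226,0.6],
  [-0.32,0.614,0.133,0,0,-0.226,0.6],
])

```text
time_s: 15.02
position: [0.5106, -0.2759, 0.0595]
tcp_rot: [[0.074, 0.997, -0.001], [0.997, -0.074, 0.001], [0.001, -0.001, -1.0]]
force: [1.3, 0.2, 0.2]
opening: 0.597
grasp_force: 0.0
```

```bash
python3 look.py c1 .5 -.25 .04 75 "[(.5123,-.2782,.02,-4.4),(.5123,-.2782,-.0088,-4.4)]"
```

```text
t 15.02 p [ 0.5106 -0.2759  0.0595] yaw -4.26 tilt [-0.001  0.001] open 0.597 gf 0.0 F [1.3 0.2 0.2]
   [np.float64(-0.007), np.float64(0.006), np.float64(0.132), 0, 0, np.float64(0.001)] dist mm 39 turn 0
   [np.float64(-0.007), np.float64(0.006), np.float64(0.228), 0, 0, np.float64(0.001)] dist mm 68 turn 0

top [347 130] 2.6666666666666665
scene [319 222] 2.6666666666666665
```

View pics/c1.png

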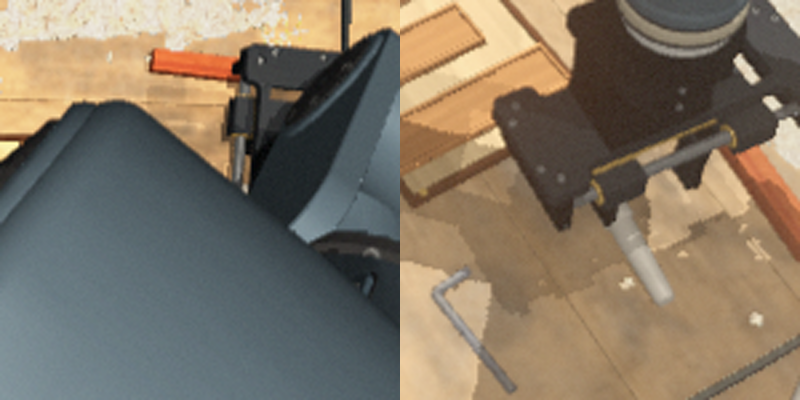

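The gripper straddles the centre rod (tail at (660,295) in the right half) and is aligned with it. I'll go down and grip.

>>> move_arm([
  [-0.007,0.006,0.08,0,0,0,0.6],
  [-0.007,0.006,0.15,0,0,0,0.6],
  [-0.007,0.006,0.19,0,0,0,0.6],
  [-0.007,0.006,0.21,0,0,0,0.6],
  [-0.007,0.006,0.22,0,0,0,0.6],
  [-0.007,0.006,0.228,0,0,0,0.6],
  [-0.007,0.006,0.228,0,0,0,0.6],
  [-0.007,0.006,0.228,0,0,0,0.6],
])

```text
time_s: 15.78
position: [0.5132, -0.2805, -0.0084]
tcp_rot: [[0.074, 0.997, 0.001], [0.997, -0.074, -0.001], [-0.001, 0.001, -1.0]]
force: [0.5, 0.4, 0.6]
opening: 0.6
grasp_force: 0.0
```

>>> move_arm([
  [0,0,0,0,0,0,0.1],
  [0,0,0,0,0,0,0.1],
  [0,0,0,0,0,0,0.1],
  [0,0,0,0,0,0,0.1],
  [0,0,0,0,0,0,0.1],
  [0,0,0,0,0,0,0.1],
  [0,0,0,0,0,0,0.1],
  [0,0,0,0,0,0,0.1],
  [0,0,0,0,0,0,0.1],
  [0,0,0,0,0,0,0.1],
])

```text
time_s: 16.62
position: [0.5125, -0.28, -0.009]
tcp_rot: [[0.074, 0.997, -0.001], [0.997, -0.074, 0.0], [0.0, -0.001, -1.0]]
force: [-1.4, 0.3, 2.4]
opening: 0.205
grasp_force: 29.9
```

>>> move_arm([
  [0,0,-0.03,0,0,0,0.1],
  [0,0,-0.1,0,0,0,0.1],
  [0,0,-0.2,0,0,0,0.1],
  [0,0,-0.3,0,0,0,0.1],
  [0,0,-0.3,0,0,0,0.1],
  [0,0,-0.3,0,0,0,0.1],
  [0,0,-0.3,0,0,0,0.1],
])

```text
time_s: 17.2
position: [0.5125, -0.2798, 0.0808]
tcp_rot: [[0.074, 0.997, -0.0], [0.997, -0.074, 0.0], [0.0, -0.0, -1.0]]
force: [-0.0, -0.8, -1.1]
opening: 0.21
grasp_force: 29.9
```

```bash
python3 - <<'E'
from plan import *
plan([[(.47,-.13,.08,-45)],[(.4685,.0173,.06,-87.7)],[(.4685,.0173,.02,-87.7),(.4685,.0173,.002,-87.7)]])
E
```

```text
t 17.2 p [ 0.5125 -0.2798  0.0808] yaw -4.24 tilt [-0.  0.] open 0.21 gf 29.9 F [-0.  -0.8 -1.1]
   [np.float64(0.487), np.float64(-0.178), np.float64(0.003), 0, 0, np.float64(0.226)] dist mm 155 turn -40

   [np.float64(0.344), np.float64(-0.351), np.float64(0.067), 0, 0, 0.237] dist mm 148 turn -42

   [np.float64(0.0), np.float64(0.0), np.float64(0.133), 0, 0, -0.0] dist mm 39 turn 0
   [np.float64(0.0), np.float64(0.0), np.float64(0.193), 0, 0, -0.0] dist mm 57 turn 0
```

>>> move_arm([
  [0.487,-0.178,0,0,0,0.226,0.1],
  [0.487,-0.178,0,0,0,0.226,0.1],
  [0.487,-0.178,0,0,0,0.226,0.1],
  [0.487,-0.178,0,0,0,0.226,0.1],
  [0.487,-0.178,0,0,0,0.226,0.1],
  [0.487,-0.178,0,0,0,0.226,0.1],
  [0.487,-0.178,0,0,0,0.226,0.1],
  [0.487,-0.178,0,0,0,0.226,0.1],
])

```text
time_s: 17.87
position: [0.4697, -0.1301, 0.0799]
tcp_rot: [[0.704, 0.71, -0.002], [0.71, -0.704, 0.001], [-0.001, -0.002, -1.0]]
force: [0.1, -0.2, -1.5]
opening: 0.213
grasp_force: 29.9
```

>>> move_arm([
  [0.344,-0.351,0,0,0,0.237,0.1],
  [0.344,-0.351,0,0,0,0.237,0.1],
  [0.344,-0.351,0,0,0,0.237,0.1],
  [0.344,-0.351,0,0,0,0.237,0.1],
  [0.344,-0.351,0,0,0,0.237,0.1],
  [0.344,-0.351,0.03,0,0,0.237,0.1],
  [0.344,-0.351,0.067,0,0,0.237,0.1],
  [0.344,-0.351,0.067,0,0,0.237,0.1],
  [0.344,-0.351,0.067,0,0,0.237,0.1],
])

```text
time_s: 18.62
position: [0.4681, 0.0168, 0.0601]
tcp_rot: [[0.999, 0.044, -0.002], [0.044, -0.999, 0.001], [-0.002, -0.001, -1.0]]
force: [-0.3, -0.1, -1.4]
opening: 0.212
grasp_force: 29.9
```

```bash
python3 look.py c2 .47 .03 .03 55 "[(.4685,.0173,.02,-87.7),(.4685,.0173,.002,-87.7)]"
```

```text
t 18.62 p [0.4681 0.0168 0.0601] yaw -87.46 tilt [-0.002  0.001] open 0.212 gf 29.9 F [-0.3 -0.1 -1.4]
   [np.float64(0.002), np.float64(-0.002), np.float64(0.134), 0, 0, np.float64(0.001)] dist mm 40 turn 0
   [np.float64(0.002), np.float64(-0.002), np.float64(0.194), 0, 0, np.float64(0.001)] dist mm 58 turn 0

top [244 159] 3.6363636363636362
scene [253 152] 3.6363636363636362
```

View pics/c2.png

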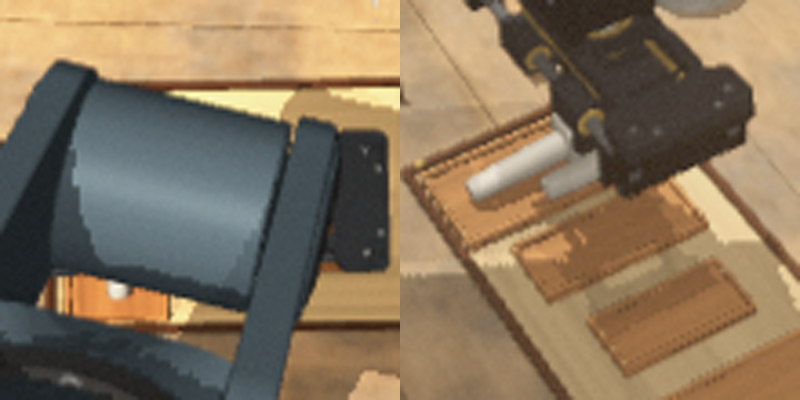

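The chuck lies in its bay (shank end at (475,190)) and the centre hangs over its own bay. I'll lower it.

>>> move_arm([
  [0.002,-0.002,0.07,0,0,0,0.1],
  [0.002,-0.002,0.134,0,0,0,0.1],
  [0.002,-0.002,0.16,0,0,0,0.1],
  [0.002,-0.002,0.175,0,0,0,0.1],
  [0.002,-0.002,0.185,0,0,0,0.1],
  [0.002,-0.002,0.192,0,0,0,0.1],
  [0.002,-0.002,0.192,0,0,0,0.1],
  [0.002,-0.002,0.192,0,0,0,0.1],
])

```text
time_s: 19.38
position: [0.4697, 0.0175, 0.0037]
tcp_rot: [[0.999, 0.042, 0.001], [0.042, -0.999, -0.0], [0.001, 0.0, -1.0]]
force: [0.1, -0.0, -1.5]
opening: 0.209
grasp_force: 29.9
```

>>> move_arm([
  [0,0,0.004,0,0,0,0.1],
  [0,0,0.008,0,0,0,0.1],
  [0,0,0.008,0,0,0,0.1],
  [0,0,0.008,0,0,0,0.1],
])

```text
time_s: 19.72
position: [0.4693, 0.0176, 0.001]
tcp_rot: [[0.999, 0.042, 0.0], [0.042, -0.999, -0.0], [0.0, 0.0, -1.0]]
force: [-0.4, 0.8, -2.1]
opening: 0.211
grasp_force: 29.9
```

>>> move_arm([
  [0,0,0.003,0,0,0,0.1],
  [0,0,0.003,0,0,0,0.25],
  [0,0,0.003,0,0,0,0.38],
  [0,0,0.003,0,0,0,0.38],
  [0,0,0.003,0,0,0,0.38],
  [0,0,-0.1,0,0,0,0.38],
  [0,0,-0.22,0,0,0,0.38],
  [0,0,-0.33,0,0,0,0.4],
  [0,0,-0.33,0,0,0,0.5],
  [0,0,-0.33,0,0,0,0.5],
])

```text
time_s: 20.55
position: [0.4707, 0.0173, 0.1016]
tcp_rot: [[0.999, 0.042, 0.005], [0.042, -0.999, -0.001], [0.005, 0.001, -1.0]]
force: [-0.6, 0.0, -0.5]
opening: 0.464
grasp_force: 0.0
```

```bash
python3 - <<'E'
from plan import *
plan([[(.47,-.13,.1,-45)],[(.6196,-.2749,.07,-4.9)],[(.6196,-.2749,.02,-4.9),(.6196,-.2749,-.0088,-4.9)]])
E
```

```text
t 20.55 p [0.4707 0.0173 0.1016] yaw -87.58 tilt [ 0.005 -0.001] open 0.464 gf 0.0 F [-0.6  0.  -0.5]
   [np.float64(-0.023), np.float64(0.491), np.float64(0.005), 0, 0, np.float64(-0.237)] dist mm 147 turn 42

   [np.float64(0.011), np.float64(0.694), np.float64(0.1), 0, 0, -0.223] dist mm 210 turn 40

   [np.float64(0.0), np.float64(0.0), np.float64(0.167), 0, 0, -0.0] dist mm 50 turn 0
   [np.float64(0.0), np.float64(0.0), np.float64(0.263), 0, 0, -0.0] dist mm 78 turn 0
```

>>> move_arm([
  [-0.023,0.491,0,0,0,-0.237,0.5],
  [-0.023,0.491,0,0,0,-0.237,0.5],
  [-0.023,0.491,0,0,0,-0.237,0.5],
  [-0.023,0.491,0,0,0,-0.237,0.5],
  [-0.023,0.491,0,0,0,-0.237,0.5],
  [-0.023,0.491,0,0,0,-0.237,0.5],
  [-0.023,0.491,0,0,0,-0.237,0.5],
  [-0.023,0.491,0,0,0,-0.237,0.5],
])

```text
time_s: 21.22
position: [0.4673, -0.1298, 0.0982]
tcp_rot: [[0.706, 0.708, -0.003], [0.708, -0.706, 0.002], [-0.001, -0.004, -1.0]]
force: [-0.1, 0.7, 0.8]
opening: 0.5
grasp_force: 0.0
```

>>> move_arm([
  [0.011,0.694,0,0,0,-0.223,0.5],
  [0.011,0.694,0,0,0,-0.223,0.5],
  [0.011,0.694,0,0,0,-0.223,0.5],
  [0.011,0.694,0,0,0,-0.223,0.5],
  [0.011,0.694,0,0,0,-0.223,0.5],
  [0.011,0.694,0.1,0,0,-0.223,0.5],
  [0.011,0.694,0.1,0,0,-0.223,0.5],
  [0.011,0.694,0.1,0,0,-0.223,0.5],
  [0.011,0.694,0.1,0,0,-0.223,0.5],
  [0.011,0.694,0.1,0,0,-0.223,0.5],
])

```text
time_s: 22.05
position: [0.6179, -0.2737, 0.0703]
tcp_rot: [[0.084, 0.996, -0.0], [0.996, -0.084, 0.0], [0.0, -0.0, -1.0]]
force: [0.6, 1.6, 0.5]
opening: 0.499
grasp_force: 0.0
```

```bash
python3 - <<'E'
from plan import *
plan([[(.6196,-.2749,.02,-4.9),(.6196,-.2749,-.0088,-4.9)]])
E
```

```text
t 22.05 p [ 0.6179 -0.2737  0.0703] yaw -4.82 tilt [-0.  0.] open 0.499 gf 0.0 F [0.6 1.6 0.5]
   [np.float64(-0.004), np.float64(0.006), np.float64(0.168), 0, 0, np.float64(0.0)] dist mm 50 turn 0
   [np.float64(-0.004), np.float64(0.006), np.float64(0.264), 0, 0, np.float64(0.0)] dist mm 79 turn 0
```

>>> move_arm([
  [-0.004,0.006,0.08,0,0,0,0.5],
  [-0.004,0.006,0.15,0,0,0,0.5],
  [-0.004,0.006,0.2,0,0,0,0.5],
  [-0.004,0.006,0.23,0,0,0,0.5],
  [-0.004,0.006,0.25,0,0,0,0.5],
  [-0.004,0.006,0.264,0,0,0,0.5],
  [-0.004,0.006,0.264,0,0,0,0.5],
  [-0.004,0.006,0.264,0,0,0,0.5],
])

```text
time_s: 22.72
position: [0.6205, -0.2762, -0.0085]
tcp_rot: [[0.083, 0.997, 0.001], [0.997, -0.083, -0.001], [-0.001, 0.001, -1.0]]
force: [0.4, 0.3, -0.4]
opening: 0.504
grasp_force: 0.0
```

>>> move_arm([
  [0,0,0,0,0,0,0.1],
  [0,0,0,0,0,0,0.1],
  [0,0,0,0,0,0,0.1],
  [0,0,0,0,0,0,0.1],
  [0,0,0,0,0,0,0.1],
  [0,0,0,0,0,0,0.1],
  [0,0,0,0,0,0,0.1],
  [0,0,0,0,0,0,0.1],
  [0,0,0,0,0,0,0.1],
])

```text
time_s: 23.47
position: [0.6201, -0.276, -0.0091]
tcp_rot: [[0.083, 0.997, 0.0], [0.997, -0.083, -0.0], [-0.0, 0.0, -1.0]]
force: [-0.6, 0.0, 3.3]
opening: 0.212
grasp_force: 30.0
```

>>> move_arm([
  [0,0,-0.03,0,0,0,0.1],
  [0,0,-0.1,0,0,0,0.1],
  [0,0,-0.2,0,0,0,0.1],
  [0,0,-0.3,0,0,0,0.1],
  [0,0,-0.3,0,0,0,0.1],
  [0,0,-0.3,0,0,0,0.1],
  [0,0,-0.3,0,0,0,0.1],
])

```text
time_s: 24.05
position: [0.6194, -0.2756, 0.0805]
tcp_rot: [[0.083, 0.997, -0.001], [0.997, -0.083, 0.001], [0.0, -0.001, -1.0]]
force: [-0.6, -0.3, 0.1]
opening: 0.214
grasp_force: 30.0
```

```bash
python3 - <<'E'
from plan import *
plan([[(.5,-.18,.08,-40)],[(.4746,-.1225,.06,-87.7)]])
E
```

```text
t 24.05 p [ 0.6194 -0.2756  0.0805] yaw -4.78 tilt [-0.001  0.001] open 0.214 gf 30.0 F [-0.6 -0.3  0.1]
   [np.float64(0.284), np.float64(-0.423), np.float64(0.002), 0, 0, np.float64(0.196)] dist mm 152 turn -35

   [np.float64(0.092), np.float64(-0.188), np.float64(0.067), 0, 0, 0.265] dist mm 65 turn -47
```

>>> move_arm([
  [0.284,-0.423,0,0,0,0.03,0.1],
  [0.284,-0.423,0,0,0,0.196,0.1],
  [0.284,-0.423,0,0,0,0.196,0.1],
  [0.284,-0.423,0,0,0,0.196,0.1],
  [0.284,-0.423,0,0,0,0.196,0.1],
  [0.284,-0.423,0,0,0,0.196,0.1],
  [0.284,-0.423,0,0,0,0.196,0.1],
  [0.284,-0.423,0,0,0,0.196,0.1],
])

```text
time_s: 24.72
position: [0.5015, -0.1813, 0.0801]
tcp_rot: [[0.642, 0.767, 0.0], [0.767, -0.642, -0.0], [0.0, 0.001, -1.0]]
force: [-0.7, -1.0, 0.6]
opening: 0.217
grasp_force: 30.0
```

>>> move_arm([
  [0.092,-0.188,0,0,0,0.265,0.1],
  [0.092,-0.188,0,0,0,0.265,0.1],
  [0.092,-0.188,0,0,0,0.265,0.1],
  [0.092,-0.188,0,0,0,0.265,0.1],
  [0.092,-0.188,0,0,0,0.265,0.1],
  [0.092,-0.188,0,0,0,0.265,0.1],
  [0.092,-0.188,0.067,0,0,0.265,0.1],
  [0.092,-0.188,0.067,0,0,0.265,0.1],
  [0.092,-0.188,0.067,0,0,0.265,0.1],
  [0.092,-0.188,0.067,0,0,0.265,0.1],
])

```text
time_s: 25.55
position: [0.4757, -0.1234, 0.0605]
tcp_rot: [[0.999, 0.041, -0.0], [0.041, -0.999, 0.0], [-0.0, -0.0, -1.0]]
force: [-0.6, 0.5, -0.1]
opening: 0.215
grasp_force: 30.0
```

```bash
python3 look.py l2 .47 -.08 .03 65 "[(.4746,-.1225,.02,-87.7),(.4746,-.1225,.003,-87.7)]"
```

```text
t 25.55 p [ 0.4757 -0.1234  0.0605] yaw -87.63 tilt [-0.  0.] open 0.215 gf 30.0 F [-0.6  0.5 -0.1]
   [np.float64(-0.003), np.float64(-0.003), np.float64(0.135), 0, 0, np.float64(0.0)] dist mm 40 turn 0
   [np.float64(-0.003), np.float64(-0.003), np.float64(0.192), 0, 0, np.float64(0.0)] dist mm 57 turn 0

top [282 151] 3.076923076923077
scene [268 177] 3.076923076923077
```

View pics/l2.png

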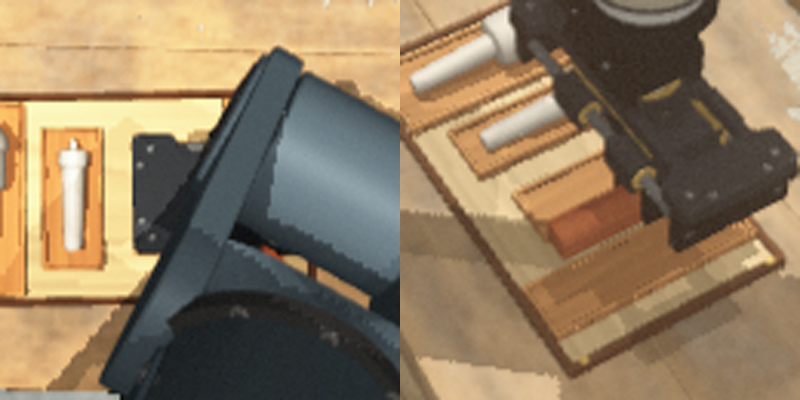

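The chuck and centre sit well in their bays (centre at (73,205) in the left half), and the long blank hangs level over its bay. I'll lower and release it.

>>> move_arm([
  [-0.003,-0.003,0.07,0,0,0,0.1],
  [-0.003,-0.003,0.135,0,0,0,0.1],
  [-0.003,-0.003,0.165,0,0,0,0.1],
  [-0.003,-0.003,0.18,0,0,0,0.1],
  [-0.003,-0.003,0.19,0,0,0,0.1],
  [-0.003,-0.003,0.195,0,0,0,0.1],
  [-0.003,-0.003,0.198,0,0,0,0.1],
  [-0.003,-0.003,0.198,0,0,0,0.1],
  [-0.003,-0.003,0.198,0,0,0,0.1],
])

```text
time_s: 26.4
position: [0.4747, -0.1223, 0.0017]
tcp_rot: [[0.999, 0.039, 0.001], [0.039, -0.999, -0.001], [0.001, 0.001, -1.0]]
force: [0.3, 0.5, -0.7]
opening: 0.212
grasp_force: 30.0
```

>>> move_arm([
  [0,0,0.002,0,0,0,0.1],
  [0,0,0.003,0,0,0,0.1],
  [0,0,0.003,0,0,0,0.1],
])

```text
time_s: 26.65
position: [0.4744, -0.1222, 0.0004]
tcp_rot: [[0.999, 0.039, 0.0], [0.039, -0.999, -0.0], [0.0, 0.0, -1.0]]
force: [0.1, -0.1, -1.0]
opening: 0.216
grasp_force: 30.0
```

>>> move_arm([
  [0,0,0,0,0,0,0.25],
  [0,0,0,0,0,0,0.38],
  [0,0,0,0,0,0,0.38],
  [0,0,0,0,0,0,0.38],
  [0,0,0,0,0,0,0.38],
  [0,0,-0.1,0,0,0,0.38],
  [0,0,-0.22,0,0,0,0.38],
  [0,0,-0.33,0,0,0,0.45],
  [0,0,-0.33,0,0,0,0.5],
  [0,0,-0.33,0,0,0,0.5],
])

```text
time_s: 27.48
position: [0.4756, -0.1228, 0.101]
tcp_rot: [[0.999, 0.039, 0.004], [0.039, -0.999, -0.002], [0.004, 0.002, -1.0]]
force: [-0.5, 0.1, -0.5]
opening: 0.478
grasp_force: 0.0
```

```bash
python3 - <<'E'
from plan import *
plan([[(.44,.08,.1,-45)],[(.4073,.2229,.07,-3.1)]])
E
```

```text
t 27.48 p [ 0.4756 -0.1228  0.101 ] yaw -87.76 tilt [ 0.004 -0.002] open 0.478 gf 0.0 F [-0.5  0.1 -0.5]
   [np.float64(-0.092), np.float64(-0.68), np.float64(0.003), 0, 0, np.float64(-0.238)] dist mm 205 turn 42

   [np.float64(0.26), np.float64(-0.414), np.float64(0.1), 0, 0, -0.233] dist mm 149 turn 41
```

>>> move_arm([
  [-0.092,-0.68,0,0,0,-0.238,0.5],
  [-0.092,-0.68,0,0,0,-0.238,0.5],
  [-0.092,-0.68,0,0,0,-0.238,0.5],
  [-0.092,-0.68,0,0,0,-0.238,0.5],
  [-0.092,-0.68,0,0,0,-0.238,0.5],
  [-0.092,-0.68,0,0,0,-0.238,0.5],
  [-0.092,-0.68,0,0,0,-0.238,0.5],
  [-0.092,-0.68,0,0,0,-0.238,0.5],
  [-0.092,-0.68,0,0,0,-0.238,0.5],
])

```text
time_s: 28.23
position: [0.4389, 0.0799, 0.0986]
tcp_rot: [[0.709, 0.705, -0.001], [0.705, -0.709, -0.0], [-0.001, -0.001, -1.0]]
force: [0.1, 0.0, -1.1]
opening: 0.496
grasp_force: 0.0
```

>>> move_arm([
  [0.26,-0.414,0,0,0,-0.233,0.5],
  [0.26,-0.414,0,0,0,-0.233,0.5],
  [0.26,-0.414,0,0,0,-0.233,0.5],
  [0.26,-0.414,0,0,0,-0.233,0.5],
  [0.26,-0.414,0,0,0,-0.233,0.5],
  [0.26,-0.414,0.1,0,0,-0.233,0.5],
  [0.26,-0.414,0.1,0,0,-0.233,0.5],
  [0.26,-0.414,0.1,0,0,-0.233,0.5],
  [0.26,-0.414,0.1,0,0,-0.233,0.5],
])

```text
time_s: 28.98
position: [0.4064, 0.2225, 0.0694]
tcp_rot: [[0.058, 0.998, -0.001], [0.998, -0.058, -0.0], [-0.0, -0.001, -1.0]]
force: [0.2, -0.0, 0.8]
opening: 0.5
grasp_force: 0.0
```

```bash
python3 - <<'E'
from plan import *
plan([[(.4073,.2229,.02,-3.1),(.4073,.2229,-.0088,-3.1)]])
E
```

```text
t 28.98 p [0.4064 0.2225 0.0694] yaw -3.3 tilt [-0.001 -0.   ] open 0.5 gf 0.0 F [ 0.2 -0.   0.8]
   [np.float64(0.001), np.float64(0.003), np.float64(0.165), 0, 0, np.float64(-0.001)] dist mm 49 turn 0
   [np.float64(0.001), np.float64(0.003), np.float64(0.261), 0, 0, np.float64(-0.001)] dist mm 78 turn 0
```

>>> move_arm([
  [0.001,0.003,0.08,0,0,0,0.5],
  [0.001,0.003,0.15,0,0,0,0.5],
  [0.001,0.003,0.2,0,0,0,0.5],
  [0.001,0.003,0.23,0,0,0,0.5],
  [0.001,0.003,0.25,0,0,0,0.5],
  [0.001,0.003,0.261,0,0,0,0.5],
  [0.001,0.003,0.261,0,0,0,0.5],
  [0.001,0.003,0.261,0,0,0,0.5],
])

```text
time_s: 29.65
position: [0.4074, 0.2238, -0.0085]
tcp_rot: [[0.053, 0.999, 0.001], [0.999, -0.053, 0.0], [0.0, 0.001, -1.0]]
force: [-0.2, -1.5, -0.1]
opening: 0.498
grasp_force: 0.0
```

>>> move_arm([
  [0,0,0,0,0,0,0.1],
  [0,0,0,0,0,0,0.1],
  [0,0,0,0,0,0,0.1],
  [0,0,0,0,0,0,0.1],
  [0,0,0,0,0,0,0.1],
  [0,0,0,0,0,0,0.1],
  [0,0,0,0,0,0,0.1],
  [0,0,0,0,0,0,0.1],
  [0,0,0,0,0,0,0.1],
])

```text
time_s: 30.4
position: [0.4069, 0.2238, -0.0088]
tcp_rot: [[0.052, 0.999, 0.0], [0.999, -0.052, 0.0], [0.0, 0.0, -1.0]]
force: [-1.3, -0.7, 4.4]
opening: 0.215
grasp_force: 30.0
```

>>> move_arm([
  [0,0,-0.03,0,0,0,0.1],
  [0,0,-0.1,0,0,0,0.1],
  [0,0,-0.2,0,0,0,0.1],
  [0,0,-0.33,0,0,0,0.1],
  [0,0,-0.33,0,0,0,0.1],
  [0,0,-0.33,0,0,0,0.1],
  [0,0,-0.33,0,0,0,0.1],
])

```text
time_s: 30.98
position: [0.4066, 0.2237, 0.0902]
tcp_rot: [[0.052, 0.999, 0.0], [0.999, -0.052, 0.0], [0.0, 0.0, -1.0]]
force: [0.1, 0.1, -0.6]
opening: 0.214
grasp_force: 30.0
```

```bash
python3 - <<'E'
from plan import *
plan([[(.44,.08,.09,-45)],[(.473,-.0526,.06,-87.8)]])
E
```

```text
t 30.98 p [0.4066 0.2237 0.0902] yaw -2.98 tilt [0. 0.] open 0.214 gf 30.0 F [ 0.1  0.1 -0.6]
   [np.float64(-0.473), np.float64(0.136), np.float64(0.001), 0, 0, np.float64(0.233)] dist mm 147 turn -42

   [np.float64(-0.235), np.float64(0.39), np.float64(0.1), 0, 0, 0.238] dist mm 139 turn -42
```

>>> move_arm([
  [-0.473,0.136,0,0,0,0.233,0.1],
  [-0.473,0.136,0,0,0,0.233,0.1],
  [-0.473,0.136,0,0,0,0.233,0.1],
  [-0.473,0.136,0,0,0,0.233,0.1],
  [-0.473,0.136,0,0,0,0.233,0.1],
  [-0.473,0.136,0,0,0,0.233,0.1],
  [-0.473,0.136,0,0,0,0.233,0.1],
  [-0.473,0.136,0,0,0,0.233,0.1],
])

```text
time_s: 31.65
position: [0.4391, 0.0798, 0.0888]
tcp_rot: [[0.704, 0.71, -0.003], [0.71, -0.704, 0.0], [-0.002, -0.003, -1.0]]
force: [0.4, -0.1, -0.5]
opening: 0.214
grasp_force: 30.0
```

>>> move_arm([
  [-0.235,0.39,0,0,0,0.238,0.1],
  [-0.235,0.39,0,0,0,0.238,0.1],
  [-0.235,0.39,0,0,0,0.238,0.1],
  [-0.235,0.39,0,0,0,0.238,0.1],
  [-0.235,0.39,0,0,0,0.238,0.1],
  [-0.235,0.39,0,0,0,0.238,0.1],
  [-0.235,0.39,0.1,0,0,0.238,0.1],
  [-0.235,0.39,0.1,0,0,0.238,0.1],
  [-0.235,0.39,0.1,0,0,0.238,0.1],
  [-0.235,0.39,0.1,0,0,0.238,0.1],
])

```text
time_s: 32.48
position: [0.4728, -0.052, 0.0599]
tcp_rot: [[0.999, 0.041, -0.001], [0.041, -0.999, 0.0], [-0.001, -0.001, -1.0]]
force: [1.3, 0.3, 0.1]
opening: 0.214
grasp_force: 30.0
```

```bash
python3 look.py sh .47 -.05 .03 60 "[(.473,-.0526,.02,-87.8),(.473,-.0526,.001,-87.8)]"
```

```text
t 32.48 p [ 0.4728 -0.052   0.0599] yaw -87.64 tilt [-0.001  0.   ] open 0.214 gf 30.0 F [1.3 0.3 0.1]
   [np.float64(0.0), np.float64(0.002), np.float64(0.133), 0, 0, np.float64(0.001)] dist mm 39 turn 0
   [np.float64(0.0), np.float64(0.002), np.float64(0.196), 0, 0, np.float64(0.001)] dist mm 58 turn 0

top [274 155] 3.3333333333333335
scene [266 172] 3.3333333333333335
```

View pics/sh.png

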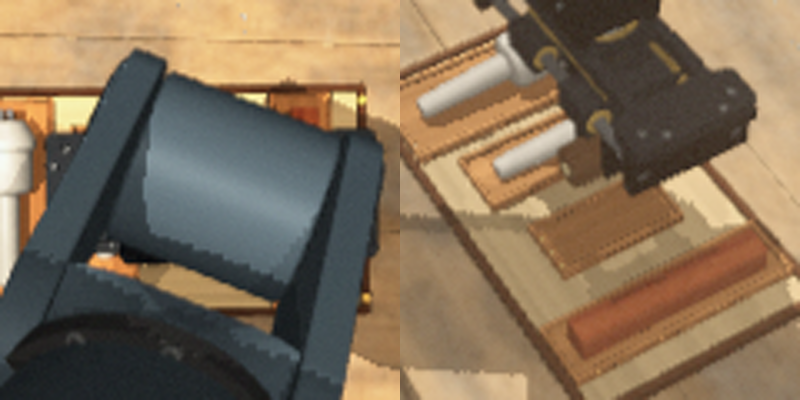

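The chuck, centre and long blank all lie in their bays (long blank at (665,295) in the right half), and the short blank hangs over its own. I'll lower and release it.

>>> move_arm([
  [0,0.002,0.07,0,0,0,0.1],
  [0,0.002,0.133,0,0,0,0.1],
  [0,0.002,0.165,0,0,0,0.1],
  [0,0.002,0.18,0,0,0,0.1],
  [0,0.002,0.19,0,0,0,0.1],
  [0,0.002,0.195,0,0,0,0.1],
  [0,0.002,0.199,0,0,0,0.1],
  [0,0.002,0.199,0,0,0,0.1],
  [0,0.002,0.199,0,0,0,0.1],
])

```text
time_s: 33.33
position: [0.4737, -0.0533, 0.0007]
tcp_rot: [[0.999, 0.039, 0.001], [0.039, -0.999, -0.0], [0.001, 0.0, -1.0]]
force: [-0.5, -0.7, 0.1]
opening: 0.217
grasp_force: 30.0
```

>>> move_arm([
  [0,0,0.001,0,0,0,0.1],
  [0,0,0.002,0,0,0,0.1],
  [0,0,0.002,0,0,0,0.1],
])

```text
time_s: 33.58
position: [0.4736, -0.0533, 0.0002]
tcp_rot: [[0.999, 0.039, 0.001], [0.039, -0.999, -0.0], [0.001, 0.0, -1.0]]
force: [-0.1, 0.4, 4.3]
opening: 0.215
grasp_force: 30.0
```

Contact. I'll release, lift and retreat so the view is clear.

>>> move_arm([
  [0,0,0,0,0,0,0.25],
  [0,0,0,0,0,0,0.38],
  [0,0,0,0,0,0,0.38],
  [0,0,0,0,0,0,0.38],
  [0,0,0,0,0,0,0.38],
  [0,0,-0.1,0,0,0,0.38],
  [0,0,-0.22,0,0,0,0.38],
  [0,0,-0.4,0,0,0,0.4],
  [0,0,-0.6,0,0,0,0.4],
  [0,0,-0.7,0,0,0,0.4],
])

```text
time_s: 34.42
position: [0.4725, -0.0529, 0.1923]
tcp_rot: [[0.999, 0.039, -0.001], [0.039, -0.999, 0.0], [-0.001, -0.0, -1.0]]
force: [0.1, -0.6, -0.6]
opening: 0.396
grasp_force: 0.0
```

```bash
python3 - <<'E'
from plan import *
plan([[(.38,.22,.2,-60)],[(.32,.42,.2,-60)]])
E
```

```text
t 34.42 p [ 0.4725 -0.0529  0.1923] yaw -87.77 tilt [-0.001  0.   ] open 0.396 gf 0.0 F [ 0.1 -0.6 -0.6]
   [np.float64(-0.273), np.float64(-0.921), np.float64(-0.026), 0, 0, np.float64(-0.154)] dist mm 288 turn 27

   [np.float64(0.16), np.float64(-0.677), np.float64(-0.0), 0, 0, 0.0] dist mm 208 turn 0
```

>>> move_arm([
  [-0.273,-0.921,-0.026,0,0,-0.154,0.4],
  [-0.273,-0.921,-0.026,0,0,-0.154,0.4],
  [-0.273,-0.921,-0.026,0,0,-0.154,0.4],
  [-0.273,-0.921,-0.026,0,0,-0.154,0.4],
  [-0.273,-0.921,-0.026,0,0,-0.154,0.4],
  [-0.273,-0.921,-0.026,0,0,-0.154,0.4],
  [-0.273,-0.921,-0.026,0,0,-0.154,0.4],
  [-0.273,-0.921,-0.026,0,0,-0.154,0.4],
  [-0.273,-0.921,-0.026,0,0,-0.154,0.4],
  [-0.273,-0.921,-0.026,0,0,-0.154,0.4],
])

```text
time_s: 35.25
position: [0.3805, 0.2196, 0.1983]
tcp_rot: [[0.866, 0.5, -0.0], [0.5, -0.866, -0.001], [-0.0, 0.0, -1.0]]
force: [0.5, -0.4, -0.9]
opening: 0.399
grasp_force: 0.0
```

>>> move_arm([
  [0.16,-0.677,0,0,0,0,0.4],
  [0.16,-0.677,0,0,0,0,0.4],
  [0.16,-0.677,0,0,0,0,0.4],
  [0.16,-0.677,0,0,0,0,0.4],
  [0.16,-0.677,0,0,0,0,0.4],
  [0.16,-0.677,0,0,0,0,0.4],
  [0.16,-0.677,0,0,0,0,0.4],
  [0.16,-0.677,0,0,0,0,0.4],
])

```text
time_s: 35.92
position: [0.3216, 0.418, 0.1979]
tcp_rot: [[0.867, 0.498, -0.001], [0.498, -0.867, -0.002], [-0.002, 0.001, -1.0]]
force: [0.4, 0.6, -0.2]
opening: 0.403
grasp_force: 0.0
```

```bash
python3 look.py fin .48 -.01 .02 75
```

```text
t 35.92 p [0.3216 0.418  0.1979] yaw -60.14 tilt [-0.001 -0.002] open 0.403 gf 0.0 F [ 0.4  0.6 -0.2]
top [242 136] 2.6666666666666665
scene [246 146] 2.6666666666666665
```

View pics/fin.png

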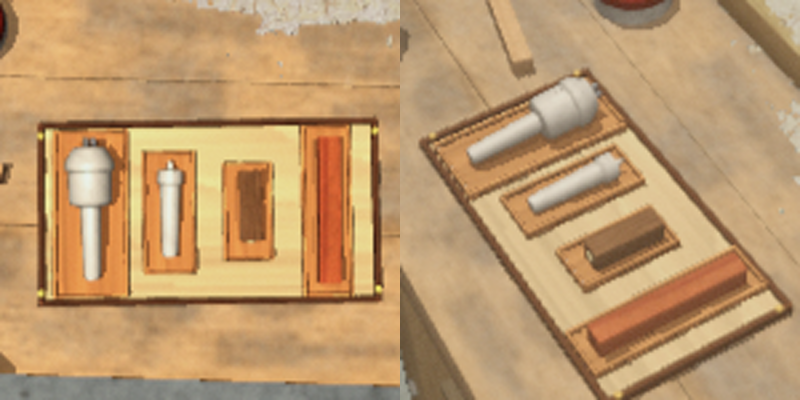

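All four pieces lie inside their bays: chuck at (92,205), centre at (170,210), short blank at (252,205) and long blank at (328,210) in the left half. The arm is clear, so I'll hand in.

```bash
python3 -c "
from rig import workorder
print(workorder.hand_in())"
```

```text
the job is handed in; nothing more can be done
None
```

The kit is set out and handed in at about 36 s: the final pictures show the chuck, drive centre, longest blank and shortest blank each lying lengthwise in its own compartment, and I never handled the middle-length blank or the hex key; on the first try the fingers (about 27 mm higher than the stated tool frame) pinched the top of the chuck, which did not visibly move, so I corrected for that in every later grasp.

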